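Damp check under the coaster on the TV bench

ROBOT

A 6-joint arm with a two-finger parallel gripper is mounted at the origin on the work surface. World frame = base frame: x ahead of the robot, y to its left, z up, the work surface at z = 0. Lengths are in m, angles in rad, forces in N, time in s.
With the tool pointing down it reaches from about 0.3 to 0.775 m from the base axis. Payload 14.6 kg.
Tool frame: the origin (TCP) lies between the finger pads; the fingertips stand 8 mm ahead of it and the grasp point (between the pads) lies 11 mm behind it (ctrl.tip_reach is the distance from the TCP to the fingertips, in m); y points along the fingers, z is the direction in which the jaws open and shut, and the axes are right-handed (so a half turn about y gives the same grasp; the last joint's range is limited). The gripper opens to 94 mm and grips with 3 to 60 N. Pads are 16 mm wide; open, the fingers measure 119 mm over their backs; the gripper's body (75 mm by 177 mm) begins 78 mm behind the grasp point.
Start: joints at [-1.27, 0.3, 1.521, -0, 1.321, -0.067], TCP at [0.198, -0.513, 0.213] pointing down, gripper open.
Joint ranges: [-3.03, 3.03], [-0.79, 2.21], [0.23, 2.52], [-1.04, 4.18], [0, 3.07], [-2.55, 2.55]. Speed limits (rad/s): [2.22, 2.22, 2.57, 3.14, 3.14, 3.14].

INTERFACE

Orientations are given as [roll, pitch, yaw] about the fixed x, y, z axes, in that order (R = Rz(yaw) Ry(pitch) Rx(roll)).
In Python, from station import ctrl gives the robot as it stands.
- The arm moves only by the tool play_rows, never from a script. Its arguments are lists of equal length, an entry for each row: "twist": the turn, a rotation vector about the world's x, y, z as a fraction of full scale, a list of three; "travel": the shift along the world's x, y, z as a fraction of full scale, a list of three; "grip": the gripper's target within -1 to 1 (shut at 1, half-way at 0, fully open at -1). A call has 1 to 12 rows; each row shifts and turns the commanded pose from where the row before left it; what a row does not reach is not made up. Full scale, the value 1, is 5 cm for a shift and 90 degrees for a turn. A row lasts 1/10 s, in which the tool goes at most 50 mm and 8.59 degrees, less where a joint would pass 70% of its speed; a pose out of reach is approached as far as the arm can. A call with a number of a shift or a turn outside -1 to 1 is refused whole. A call with a gripper value outside its range is refused whole. The fingers move at their own pace and stop on an object; "force" is the grip in N (left out, the last holds). Time passes only in rows, so rows that do not move let the fingers close. It gives the time, the measured TCP pose, the force and the opening at its end, in the units of the state.
- ctrl.get_obs(): the state, without advancing time (a new reading comes with each control period).
- ctrl.camera(name): name is "side" or "top"; returns a dict with "img" (384x512x3 uint8, red, green, blue), "vfov" (degrees; the focal length in pixels is half the picture's height over the tangent of half this angle, whatever the lens; pixels are square), "cx", "cy" (the principal point, pixels), "k1" (the pictures are not rectified: a ray, as slopes to the right and down, at radius r is drawn at 1 + k1 r^2 times it, then the intrinsics apply), "rvec" (rotation vector, rad) and "tvec" (3), from world to camera coordinates, as OpenCV has them. Camera axes: x right, y down, z forward; pixel columns grow to the right and rows downward; lengths in m; the calibration is good to about 2 mm. A picture is of the moment at which its call begins. There is no depth.
- ctrl.hand_in(): hands the job in, once; it reports no verdict.
Trained networks look in a picture, given as the dict that the camera call returned (one of the last four; its "shot" number tells which), for a name from the list of things; names that differ only in an ending like _2 or _b are one class to them, and where a whole thing is asked for, a point or a joint stands for the part that bears it (a point fixed in the world has none). Each returns a list of dicts, best first, with "confidence" (0 to 1); they miss things now and then, are a little off and sometimes report something else, mostly with a low value. They report only what shows in the picture. A call takes as long as a camera call.
- ctrl.boxes_of(name, picture): "point" ([column, row] in pixels, amid what is visible of it).
- ctrl.trace(name, picture): "pixels" (384x512 bool, what is visible of it) and "point" ([column, row] in pixels, amid what is visible of it).
The state is a dict: "time_s": time; "qpos": joint angles; "joint_vel": joint speeds; "tau": joint torques, N m; "ee_pos": TCP position; "eef_rot": TCP orientation; "force": force on the tool from outside, world axes, zero at the start; "moment": the same for the moment, N m; "grip_width": finger opening in m.
Only numpy, scipy, OpenCV 4.12 (cv2) and the standard library are available. Lean on these libraries where they do the work, as an engineer would, in place of code of your own. Each camera call takes 0.05 s, during which the arm holds its last target.

TASK

A leaky plant pot may have let water into the bench top. Clear the small bamboo coaster off the pencilled mark by hanging it by its hole on the steel post in the bamboo tray, so that it lies flat on the tray's floor, and let go of it; then take the damp meter out of the egg cup and hold it upright with its spring foot on the middle of the pencilled mark, pressed lightly so that the foot is about half-way in. Finish while holding it there, still and in the gripper, without ever pushing hard on the bench, and leave the other things where they are and the egg cup standing.

Things in the scene. Friction and masses are not known exactly. Their poses are not given: they have to be found in the camera images.
- coaster_center (a point): Bamboo coaster, a flat bar 110 x 44 x 16 mm (x, y, z) lying flat over the mark, about 60 g, with a round 20 mm through hole near one end. Point at its centre, half-way up (8 mm above its underside). x runs along its length towards the hole end, z up. Can be pinched across its 44 mm width.
- coaster_hole (a point): Centre of the coaster's hole, half-way up its thickness: 35 mm from the coaster's centre along its x.
- post_tip (a point): Top of the upright steel post in the tray: 9 mm thick, tapered tip, top 53 mm above the bench and 48 mm above the tray's floor. Axes are the tray's. It stands on the tray's middle line, 50 mm from the tray's centre towards +x, 45 mm from the far inner wall: the hung coaster fits flat with its body lying from the post towards the tray's -x.
- tray: Fixed bamboo tray, 200 x 160 mm outside, walls 5 mm thick and 22 mm high, floor 5 mm above the bench. Origin under its centre; x along its 200 mm length, roughly away from the robot. A little bowl stands in it about 120 mm from the post, at the -x end, clear of the hung coaster.
- meter_center (a point): Damp meter, about 150 g, upright in the egg cup: grey box grip 34 x 26 x 74 mm (x, y, z), on a black round flange (58 mm, 6 mm thick) resting on the cup's rim, below it a 32 mm nose 18 mm long and a thin steel foot. Point at the box grip's centre: 43 mm above the flange's underside, 79 mm above the foot's tip when out, 37 mm below the top. z runs up along it.
- foot_tip (a point): Lowest point of the meter's foot: a ball-ended steel pin 12 mm thick on the meter's axis, sticking 18 mm out of the nose when out. z runs along the meter.
- foot (a joint): How far the spring foot is pushed into the nose, in m: 0 fully out, 0.012 fully in. It pushes back with 1 N at the start of its travel, rising by 0.4 N per mm to 5.8 N fully in.
- mark_center (a point): Middle of the mark pencilled on the bench top: a 30 mm ring with a cross of 44 mm lines; at bench height (z = 0). At the start hidden, wholly or nearly, under the coaster.
- eggcup_rim (a point): Centre of the mouth of the loose stainless egg cup, 66 mm above its underside; mouth 43 mm wide inside, 48 mm outside, base 54 mm wide. It holds the meter; the nose has about 5 mm of play all round, and the foot reaches 36 mm below the rim, so lift the meter straight up by more than that.
- plantpot: Bystander, to be left alone: terracotta plant pot with a small succulent, 114 mm across, 95 mm high (leaves to about 150 mm). Origin at the centre of its underside.
- mug: Bystander, to be left alone: white mug, 80 mm across, 90 mm high. Origin at the centre of its underside.
- remote: Bystander, to be left alone: black remote control lying flat, 150 x 42 x 16 mm. Origin at the centre of its underside.
- tealight: Bystander, to be left alone: glass tea-light holder, 72 mm across, 45 mm high. Origin at the centre of its underside.
- book: Bystander, to be left alone: closed book lying flat, 110 x 170 x 24 mm. Origin at the centre of its underside.
- dish: Bystander, to be left alone: little white bowl standing in the near end of the tray, 40 mm across, 24 mm high. Origin at the centre of its underside.

How it is judged:
By the outcome, as a careful person would: the job done as asked, in the order asked, and still so for the second after the job is handed in, while the arm keeps its last pose, push and grip.
It also fails if it takes over 53 s, if anything falls off the work surface, if the arm or the gripper's body presses on something with over 40 N, if the wrist force passes 120 N, or if a joint passes its speed limit or range.

## Working session

There is one attempt and no reset: what is moved stays moved. The work goes in short steps, Python scripts to look and compute and a tool call to move; the robot and the scene stay as the last step left them, time stands still between calls to the robot, and variables do not carry over. Pictures are saved under pics/ and viewed, and the job is handed in when it is done.

Besides the shell and the picture viewer there is one more tool, called after "Request:" as name(argument=value, ...), one argument or row to a line, values as JSON. play_rows: Moves the arm, as the interface text tells. Its arguments: {"type":"object","properties":{"twist":{"type":"array"},"travel":{"type":"array"},"grip":{"type":"array"},"force":{"type":"number"}},"required":["twist","travel","grip"]}

```bash
ls; mkdir -p pics
cat > h.py <<'E'
import numpy as np, cv2
from station import ctrl
def K(p):
    f=p["img"].shape[0]/2/np.tan(np.radians(p["vfov"])/2)
    return np.array([[f,0,p["cx"]],[0,f,p["cy"]],[0,0,1]]),np.array([p["k1"],0,0,0,0.])
def proj(p,X):
    k,d=K(p); X=np.asarray(X,float).reshape(-1,1,3)
    return cv2.projectPoints(X,np.array(p["rvec"],float),np.array(p["tvec"],float),k,d)[0].reshape(-1,2)
def ray(p,uv):
    k,d=K(p); n=cv2.undistortPoints(np.array(uv,float).reshape(-1,1,2),k,d).reshape(-1,2)
    R=cv2.Rodrigues(np.array(p["rvec"],float))[0]; t=np.array(p["tvec"],float)
    return -R.T@t, (np.c_[n,np.ones(len(n))])@R
def onz(p,uv,z):
    c,D=ray(p,uv); return c+D*((z-c[2])/D[:,2])[:,None]
def save(p,n): cv2.imwrite("pics/"+n,cv2.resize(p["img"][:,:,::-1],(800,600),interpolation=cv2.INTER_CUBIC))
E
python3 - <<'E'
from h import *
import pickle
o=ctrl.get_obs();print(o)
P={}
for n in("top","side"):
    p=ctrl.camera(n);P[n]=p;save(p,n+"0.png")
    print(n,{k:v for k,v in p.items() if k!="img"})
    for w in["coaster_center","coaster_hole","post_tip","tray","meter_center","foot_tip","mark_center","eggcup_rim","dish","plantpot","mug","tealight","book","remote"]:
        print(w,[(np.round(b["point"],1).tolist(),round(b["confidence"],2)) for b in ctrl.boxes_of(w,p)[:2]])
pickle.dump(P,open("p0.pkl","wb"))
print(ctrl.get_obs()["time_s"])
E
```

```text
pics
{'time_s': 0.0, 'qpos': array([-1.26958713e+00,  3.00473030e-01,  1.52158264e+00, -3.54320636e-05,
        1.32072417e+00, -6.65991204e-02]), 'joint_vel': array([-1.60813903e-03, -1.98237635e-03,  1.46412861e-03,  9.08441409e-06,
        4.67964470e-04,  3.19068024e-04]), 'tau': array([-8.55256494e-04, -5.31812525e+01, -3.52735126e+01,  7.08008185e-02,
        2.44121393e-02, -9.45766601e-05]), 'ee_pos': array([ 0.19767568, -0.51296855,  0.21288462]), 'eef_rot': array([-1.57198316e+00,  4.47632839e-05, -2.77377558e+00]), 'force': array([ 0.91752718,  0.68705533, -0.46603162]), 'moment': array([0.03560964, 0.00274312, 0.02027426]), 'grip_width': 0.09421535369205994}
top {'vfov': 56.48662051346944, 'cx': 261.44209005042615, 'cy': 190.02479873634596, 'k1': -0.04725434814319349, 'rvec': array([ 2.19035216, -2.20703177,  0.07521406]), 'tvec': array([0.00348726, 0.51643302, 0.97719567]), 'shot': 1}
coaster_center [([358.2, 183.2], 0.48)]
coaster_hole [([264.5, 184.9], 0.77)]
post_tip [([158.9, 194.4], 0.78), ([233.5, 105.2], 0.34)]
tray [([162.8, 193.1], 0.95)]
meter_center [([372.6, 
[... 403 characters left out ...]
9, 'rvec': array([ 0.18021841, -2.69548461,  1.47151618]), 'tvec': array([0.51070266, 0.10441897, 0.83234615]), 'shot': 2}
coaster_center [([242.3, 204.7], 0.89)]
coaster_hole [([240.5, 205.2], 0.89)]
post_tip [([238.9, 304.3], 0.59)]
tray [([238.1, 306.9], 0.83)]
meter_center [([258.5, 129.9], 0.73)]
foot_tip []
mark_center [([149.6, 208.8], 0.37), ([239.8, 204.0], 0.15)]
eggcup_rim [([258.0, 150.9], 0.72)]
dish [([273.5, 318.8], 0.83), ([341.4, 166.6], 0.44)]
plantpot [([159.6, 161.4], 0.59), ([272.1, 317.5], 0.29)]
mug [([256.8, 151.0], 0.75), ([151.1, 209.4], 0.55)]
tealight [([362.6, 302.5], 0.95)]
book [([109.8, 287.8], 0.57)]
remote [([339.3, 164.9], 0.78), ([237.8, 206.9], 0.42)]
1.5
```

View pics/top0.png

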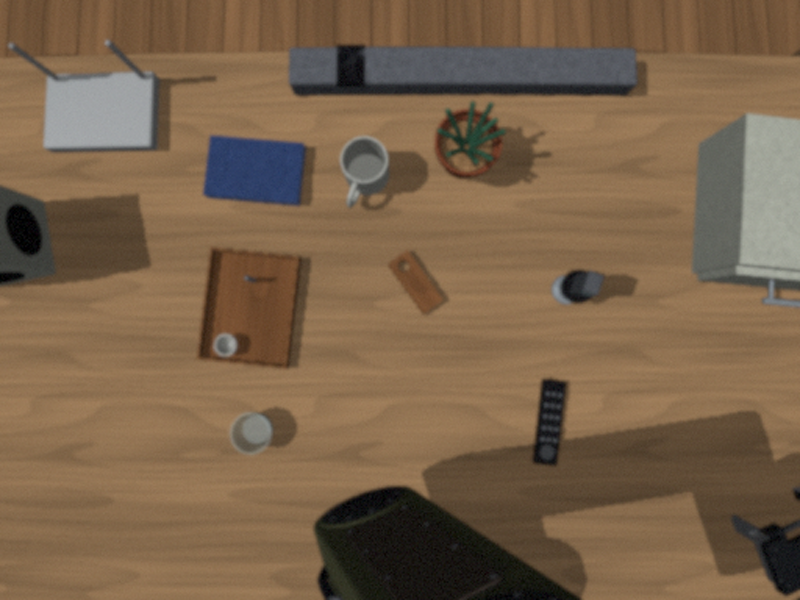

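View pics/side0.png

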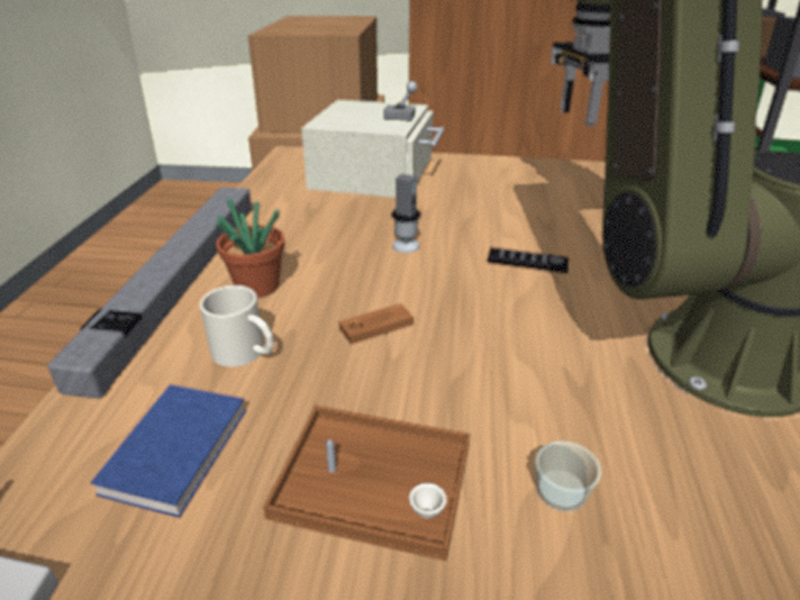

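```bash
cat >> h.py <<'E'
from scipy.optimize import minimize
def boxpts(L,W,z0,z1):
    return np.array([[sx*L/2,sy*W/2,z] for sx in(-1,1) for sy in(-1,1) for z in(z0,z1)])
def cyl(r,z0,z1,n=24):
    a=np.linspace(0,2*np.pi,n,endpoint=False)
    return np.array([[r*np.cos(t),r*np.sin(t),z] for z in(z0,z1) for t in a])
def place(X,x,y,w):
    c,s=np.cos(w),np.sin(w); return np.c_[X[:,0]*c-X[:,1]*s+x,X[:,0]*s+X[:,1]*c+y,X[:,2]]
def render(p,parts):
    S=8;m=np.zeros((384*1,512),np.float32);big=np.zeros((384*4,512*4),np.uint8)
    for X in parts:
        uv=(proj(p,X)+0.5)*4-0.5
        h=cv2.convexHull(np.round(uv*16).astype(np.int32).reshape(-1,1,2)); cv2.fillConvexPoly(big,h,255,shift=4)
    return cv2.resize(big,(512,384),interpolation=cv2.INTER_AREA)/255.
def fit(pm,parts,x0,step=(0.01,0.01,0.15)):
    pm=[(p,cv2.GaussianBlur(m.astype(np.float32),(0,0),1.0)) for p,m in pm]
    def cost(v):
        s=0
        for p,m in pm:
            r=cv2.GaussianBlur(render(p,[place(X,*v) for X in parts]).astype(np.float32),(0,0),1.0)
            s+=((r-m)**2).sum()
        return s
    best=None
    for _ in range(2):
        x0=np.array(x0);sim=np.vstack([x0]+[x0+np.eye(3)[i]*step[i] for i in range(3)])
        r=minimize(cost,x0,method="Nelder-Mead",options=dict(initial_simplex=sim,xatol=1e-5,fatol=1e-3,maxiter=300)); x0=r.x; step=np.array(step)/3
    return r.x,r.fun
E
python3 - <<'E'
from h import *
import pickle
P=pickle.load(open("p0.pkl","rb"))
M={}
for w in["coaster_center","tray","meter_center","eggcup_rim"]:
  for n in("top","side"):
    t=ctrl.trace(w,P[n])
    print(w,n,[(np.round(b["point"],1).tolist(),round(b["confidence"],2),int(b["pixels"].sum())) for b in t[:3]])
    M[w,n]=t
pickle.dump(M,open("m0.pkl","wb"))
for n in P:
    v=P[n]["img"].copy()
    for i,w in enumerate(["coaster_center","tray","meter_center","eggcup_rim"]):
        if M[w,n]:
            c=cv2.findContours(M[w,n][0]["pixels"].astype(np.uint8),0,2)[0]; cv2.drawContours(v,c,-1,[(255,0,0),(0,255,0),(0,0,255),(255,255,0)][i],1)
    cv2.imwrite(f"pics/m_{n}.png",cv2.resize(v[:,:,::-1],(800,600)))
print(ctrl.get_obs()["time_s"])
E
```

```text
coaster_center top [([266.9, 182.6], 0.89, 605)]
coaster_center side [([240.1, 204.1], 0.85, 703), ([271.2, 316.5], 0.33, 396)]
tray top [([161.3, 192.3], 0.7, 4013), ([372.8, 184.1], 0.29, 375)]
tray side [([236.7, 303.8], 0.73, 8743)]
meter_center top [([372.0, 182.4], 0.66, 425)]
meter_center side [([257.7, 129.2], 0.7, 458)]
eggcup_rim top [([359.5, 183.4], 0.67, 108), ([262.7, 182.3], 0.36, 668), ([354.1, 269.6], 0.17, 762)]
eggcup_rim side [([257.0, 151.6], 0.86, 266)]
1.9
```

View pics/m_top.png

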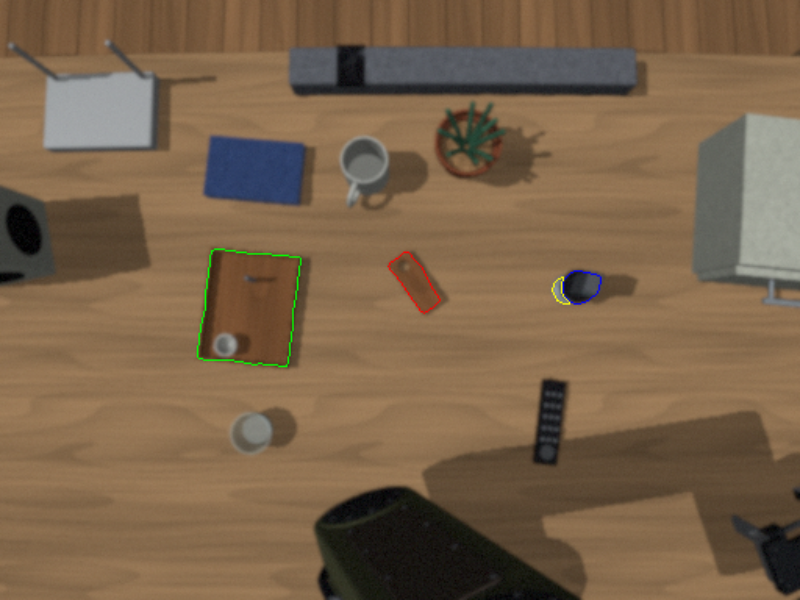

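View pics/m_side.png

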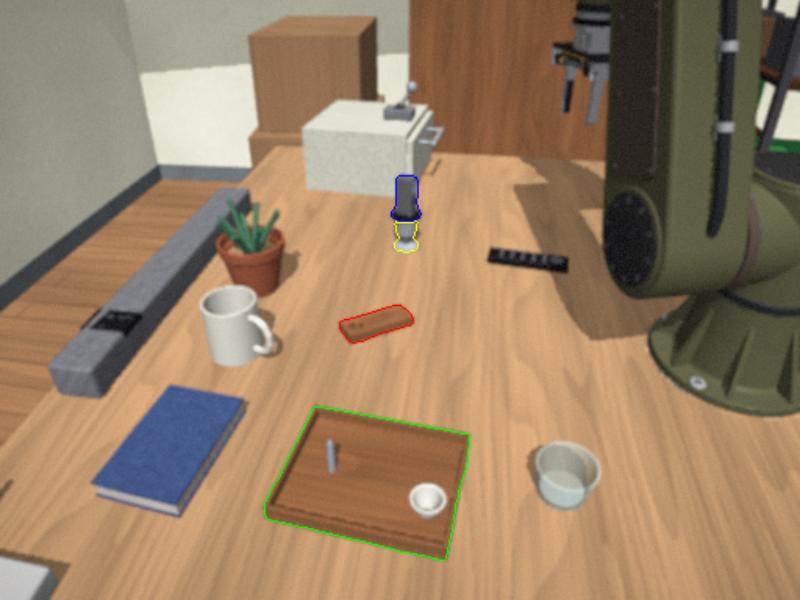

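Run:
```python
from h import *
import pickle
P=pickle.load(open("p0.pkl","rb"));M=pickle.load(open("m0.pkl","rb"))
def m(w,n): return (P[n],M[w,n][0]["pixels"])
def go(w,parts,x0s):
  for ns in (["top","side"],["top"],["side"]):
    b=min((fit([m(w,n) for n in ns],parts,x0) for x0 in x0s),key=lambda r:r[1])
    print(w,ns,np.round(b[0],4),round(b[1],1))
    if len(ns)==2: R=b[0]
  return R
c=onz(P["top"],[[266.9,182.6]],.012)[0]
C=go("coaster_center",[boxpts(.110,.044,0,.016)],[[c[0],c[1],w] for w in (.3,.6,.9)])
t=onz(P["top"],[[161.3,192.3]],.015)[0]
T=go("tray",[boxpts(.2,.16,0,.022)],[[t[0],t[1],w] for w in(-.1,.1)])
e=onz(P["side"],[[257,151.6]],.035)[0]
E=go("meter_center",[boxpts(.034,.026,.072,.146),cyl(.029,.066,.072)],[[e[0],e[1],w] for w in(-.5,0,.5,1.,1.5)])
pickle.dump((C,T,E),open("fit0.pkl","wb"))
for n in P:
    v=cv2.resize(P[n]["img"],None,fx=4,fy=4,interpolation=cv2.INTER_CUBIC)
    def dr(X,col):
        for u in proj(P[n],X): cv2.circle(v,tuple(int(round(a*4+1.5)) for a in u),2,col,-1)
    dr(place(boxpts(.11,.044,0,.016),*C),(255,0,0))
    dr(place(cyl(.01,.016,.016)[:24]+[.035,0,0],*C),(255,255,0))
    dr(place(np.array([[.05,0,.053],[.05,0,.005]]),*T),(255,0,0)); dr(place(boxpts(.2,.16,.022,.022),*T),(0,255,0))
    dr(place(np.vstack([boxpts(.034,.026,.072,.146)]),*E),(255,0,0)); dr(place(cyl(.029,.066,.066),*E),(0,255,0))
    dr(place(cyl(.027,0,0),*E),(0,255,255))
    u0=proj(P[n],[[*E[:2],.08]])[0]*4; 
    ims=[]
    for c in (place(np.array([[0,0,.01]]),*C),place(np.array([[.05,0,.03]]),*T),[[*E[:2],.08]]):
        u=(proj(P[n],c)[0]*4).astype(int); ims.append(cv2.resize(v[u[1]-130:u[1]+130,u[0]-130:u[0]+130],(266,266)) if 0 else v[u[1]-130:u[1]+130,u[0]-130:u[0]+130])
    cv2.imwrite(f"pics/f_{n}.png",np.hstack(ims)[:,:,::-1])
```

```text
coaster_center ['top', 'side'] [ 0.5441 -0.0113  0.5992] 34.3
coaster_center ['top'] [ 0.5436 -0.0113  0.5893] 28.7
coaster_center ['side'] [ 0.5441 -0.0111  0.6199] 4.0
tray ['top', 'side'] [ 0.5006  0.2846 -0.12  ] 556.4
tray ['top'] [ 0.5009  0.284  -0.1157] 178.3
tray ['side'] [ 0.5005  0.2849 -0.1201] 373.6
meter_center ['top', 'side'] [ 0.5288 -0.2854 -0.3578] 15.7
meter_center ['top'] [ 0.5287 -0.2852 -0.1197] 10.5
meter_center ['side'] [ 0.5292 -0.2853  0.6643] 4.5
```

View pics/f_top.png

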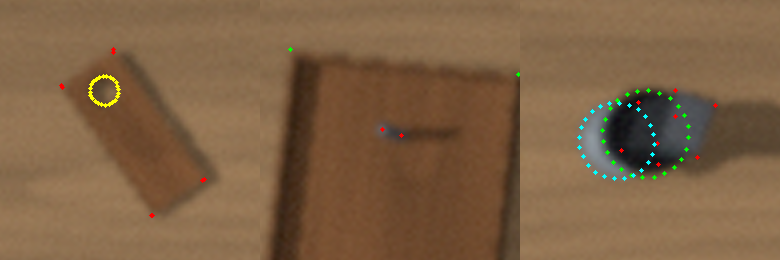

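View pics/f_side.png

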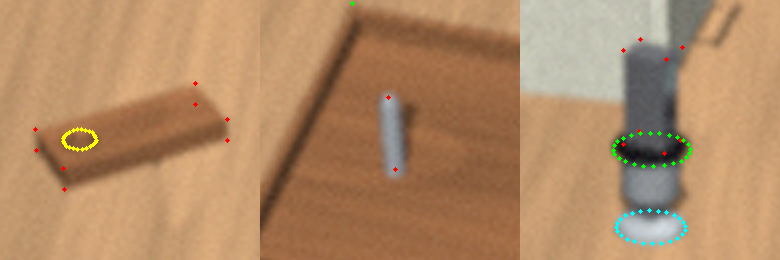

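Request:
play_rows(
  twist=[
    [0,0,0.012],
    [0,0,0.012],
    [0,0,0.012],
    [0,0,0.012],
    [0,0,0.012],
    [0,0,0.012],
    [0,0,0.012],
    [0,0,0.012],
    [0,0,0.012],
    [0,0,0.012],
    [0,0,0.012],
    [0,0,0.015],
  ],
  travel=[
    [0.3,0.4,0],
    [0.56,0.81,0],
    [0.56,0.81,0],
    [0.56,0.81,0],
    [0.56,0.81,-0.1],
    [0.56,0.81,-0.1],
    [0.56,0.81,-0.1],
    [0.56,0.81,-0.2],
    [0.56,0.81,-0.2],
    [0.56,0.81,-0.2],
    [0.56,0.81,-0.2],
    [0.56,0.81,-0.2],
  ],
  grip=[-1,-1,-1,-1,-1,-1,-1,-1,-1,-1,-1,-1],
  force=20,
)

```text
time_s: 3.1
ee_pos: [0.521, -0.0467, 0.1485]
eef_rot: [-1.57, 0.0, -2.542]
force: [-0.2, -1.0, 0.1]
grip_width: 0.0941
```

Run:
```python
from h import *
import pickle
P=pickle.load(open("p0.pkl","rb"));M=pickle.load(open("m0.pkl","rb"))
parts=[boxpts(.034,.026,.072,.146),cyl(.029,.066,.072)]
from scipy.optimize import minimize
pm=[(P[n],cv2.GaussianBlur(M["meter_center",n][0]["pixels"].astype(np.float32),(0,0),1.)) for n in P]
for w in np.arange(-1.5,1.6,.2):
    def cost(v):
        return sum(((cv2.GaussianBlur(render(p,[place(X,v[0],v[1],w) for X in parts]).astype(np.float32),(0,0),1.)-m)**2).sum() for p,m in pm)
    r=minimize(cost,[.5288,-.2854],method="Nelder-Mead",options=dict(initial_simplex=[[.5288,-.2854],[.5318,-.2854],[.5288,-.2824]],xatol=1e-4,fatol=.01))
    print(round(w,2),np.round(r.x,4),round(r.fun,2))
for i,n in enumerate(P):
    u=proj(P[n],[[.5288,-.2854,.1]])[0].astype(int)
    a=P[n]["img"][u[1]-22:u[1]+22,u[0]-22:u[0]+22]
    a=cv2.resize(a,(396,396),interpolation=cv2.INTER_CUBIC)
    a=np.clip(a.astype(float)*1.6,0,255).astype(np.uint8)
    I=a if i==0 else np.hstack([I,a])
cv2.imwrite("pics/meter0.png",I[:,:,::-1])
print(ctrl.get_obs()["qpos"],ctrl.get_obs()["ee_pos"],ctrl.get_obs()["eef_rot"],ctrl.get_obs()["time_s"])
```

```text
-1.5 [ 0.5288 -0.2859] 80.11
-1.3 [ 0.5288 -0.2861] 58.68
-1.1 [ 0.5285 -0.2861] 34.35
-0.9 [ 0.5288 -0.2861] 23.09
-0.7 [ 0.5289 -0.2861] 19.21
-0.5 [ 0.5289 -0.2856] 16.63
-0.3 [ 0.5289 -0.2851] 15.85
-0.1 [ 0.529  -0.2854] 19.88
0.1 [ 0.5289 -0.2857] 33.37
0.3 [ 0.5287 -0.2855] 23.47
0.5 [ 0.5289 -0.2862] 20.65
0.7 [ 0.5293 -0.2862] 21.35
0.9 [ 0.5292 -0.2855] 22.43
1.1 [ 0.5289 -0.2855] 25.61
1.3 [ 0.5292 -0.2856] 34.65
1.5 [ 0.5294 -0.2855] 55.74
[-1.59441128e-01  3.04018321e-01  1.67411703e+00 -6.43725821e-05
  1.16298640e+00  8.11753477e-01] [ 0.52098236 -0.04672266  0.14847332] [-1.57042936e+00  3.00961256e-04 -2.54196536e+00] 3.1
```

View pics/meter0.png

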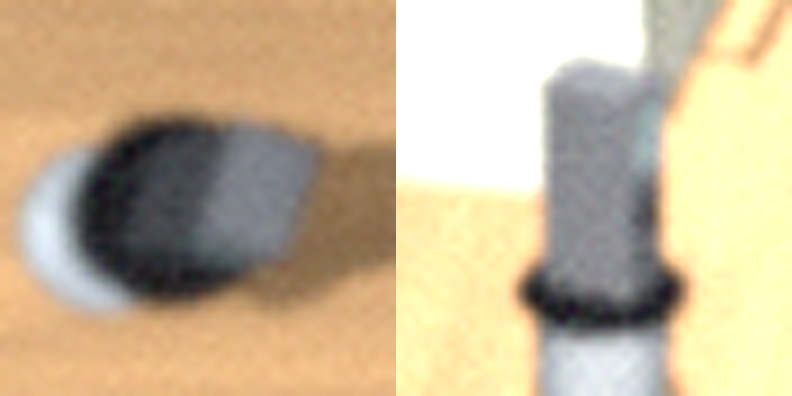

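Request:
play_rows(
  twist=[
    [0,0,0],
    [0,0,0],
    [0,0,0],
    [0,0,0],
    [0,0,0],
    [0,0,0],
    [0,0,0],
    [0,0,0],
    [0,0,0],
    [0,0,0],
  ],
  travel=[
    [0.23,0.35,-0.3],
    [0.23,0.36,-0.5],
    [0,0,-0.6],
    [0,0,-0.5],
    [0,0,-0.4],
    [0,0,-0.2],
    [0,0,-0.15],
    [0,0,-0.1],
    [0,0,0],
    [0,0,0],
  ],
  grip=[-1,-1,-1,-1,-1,-1,-1,-1,-1,-1],
)

```text
time_s: 4.1
ee_pos: [0.5434, -0.0132, 0.0118]
eef_rot: [-1.57, 0.001, -2.543]
force: [0.6, -0.1, 0.4]
grip_width: 0.0939
```

Request:
play_rows(
  twist=[
    [0,0,0],
    [0,0,0],
    [0,0,0],
    [0,0,0],
    [0,0,0],
    [0,0,0],
    [0,0,0],
    [0,0,0],
    [0,0,0],
  ],
  travel=[
    [0.01,0.04,0],
    [0,0,0],
    [0,0,0],
    [0,0,0],
    [0,0,0],
    [0,0,0],
    [0,0,0],
    [0,0,0],
    [0,0,0],
  ],
  grip=[-0.3,0.1,0.1,1,1,1,1,1,1],
  force=20,
)

```text
time_s: 5.0
ee_pos: [0.5436, -0.0112, 0.0112]
eef_rot: [-1.571, -0.0, -2.543]
force: [-0.2, -1.6, 0.8]
grip_width: 0.0434
```

Request:
play_rows(
  twist=[
    [0,0,0],
    [0,0,0],
    [0,0,0],
    [0,0,-0.05],
    [0,0,-0.06],
    [0,0,-0.06],
    [0,0,-0.06],
    [0,0,-0.06],
    [0,0,-0.06],
    [0,0,-0.06],
    [0,0,-0.048],
    [0,0,0],
  ],
  travel=[
    [0,0,0.3],
    [0,0,0.6],
    [0,0,0.6],
    [0,0.3,0.3],
    [-0.06,0.7,0],
    [-0.1,0.8,0],
    [-0.1,0.9,0],
    [-0.1,0.9,0],
    [-0.1,0.9,0],
    [-0.1,0.8,0],
    [0,0.5,0],
    [0,0.08,0],
  ],
  grip=[1,1,1,1,1,1,1,1,1,1,1,1],
)

```text
time_s: 6.2
ee_pos: [0.5151, 0.2853, 0.1022]
eef_rot: [-1.572, 0.001, 3.022]
force: [-0.0, 0.4, -0.7]
grip_width: 0.0439
```

Run:
```python
from h import *
import pickle
P={};M={}
for n in("top","side"):
    P[n]=ctrl.camera(n)
    for w in("coaster_center",) : M[w,n]=ctrl.trace(w,P[n])
    M["mark",n]=ctrl.boxes_of("mark_center",P[n])
    M["post",n]=ctrl.boxes_of("post_tip",P[n])
    print(n,[(m["point"],m["confidence"],m["pixels"].sum()) for m in M["coaster_center",n]],M["mark",n],M["post",n])
    save(P[n],n+"1.png")
pickle.dump((P,M),open("p1.pkl","wb"))
o=ctrl.get_obs();print(o["time_s"],o["ee_pos"],o["eef_rot"],o["qpos"],o["force"],o["grip_width"])
```

```text
top [([155.3, 173.9], 0.55, np.int64(165)), ([176.4, 194.1], 0.44, np.int64(2049))] [] [{'point': [173.7, 197.5], 'confidence': 0.57}]
side [([270.9, 318.3], 0.63, np.int64(399)), ([239.8, 269.0], 0.55, np.int64(1261))] [] [{'point': [239.5, 309.9], 'confidence': 0.94}]
6.6 [0.51585708 0.28192355 0.10137874] [-1.57083379e+00  8.84143877e-05  3.02007293e+00] [ 4.37871209e-01  4.93849592e-01  1.52493631e+00 -1.68249439e-05
  1.12271193e+00  2.13019455e+00] [-0.42065932  0.15635858 -0.18868331] 0.04412992324961601
```

View pics/top1.png

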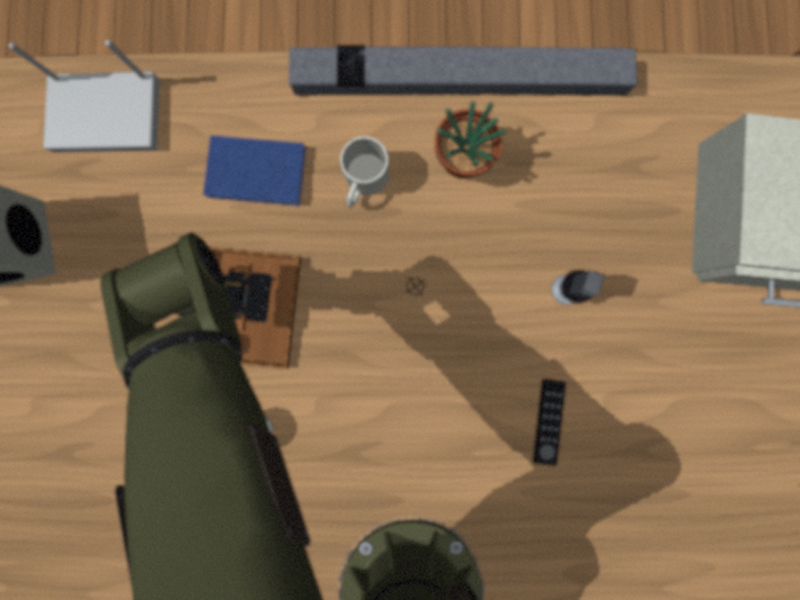

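View pics/side1.png

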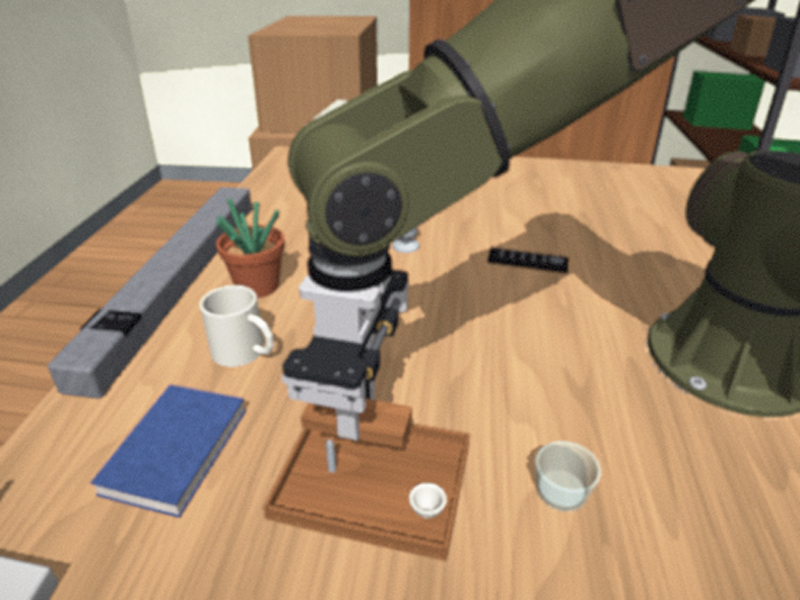

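Run:
```python
from h import *
import pickle
P,M=pickle.load(open("p1.pkl","rb"))
p=P["side"];v=cv2.resize(p["img"],None,fx=4,fy=4,interpolation=cv2.INTER_CUBIC)
def dr(X,col):
    for u in proj(p,X): cv2.circle(v,tuple(int(round(a*4+1.5)) for a in u),2,col,-1)
w=3.0200-np.pi
# picture taken ~6.35s; ee near final
C=(.5159+.0004,.2822,w)
dr(place(boxpts(.11,.044,.090,.106),*C),(255,255,0))
T=pickle.load(open("fit0.pkl","rb"))[1]
dr(place(np.array([[.05,0,.053],[.05,0,.005]]),*T),(255,0,0))
dr(place(boxpts(.2,.16,0.022,.022),*T),(0,255,0)); dr(place(boxpts(.2,.16,0.,0),*T),(0,255,0)); dr(place(boxpts(.19,.15,0.005,.005),*T),(255,255,255))
cv2.imwrite("pics/c1.png",v[960:1560,640:1240][:,:,::-1])
p=P["top"];u=np.array([415*.64,286*.64]);print(u,onz(p,[u],0))
a=p["img"][163:203,240:290];cv2.imwrite("pics/mk1.png",cv2.resize(a,(750,600),interpolation=cv2.INTER_CUBIC)[:,:,::-1])
p=P["side"]
u=proj(p,onz(P["top"],[[265.6,183]],0))[0];print(u)
```

```text
[265.6  183.04] [[ 0.53689787 -0.01248716  0.        ]]
[243.50595774 208.76136428]
```

View pics/c1.png

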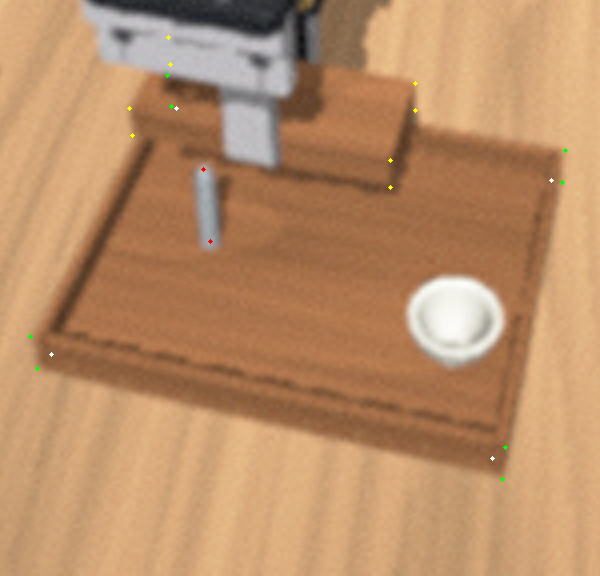

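View pics/mk1.png

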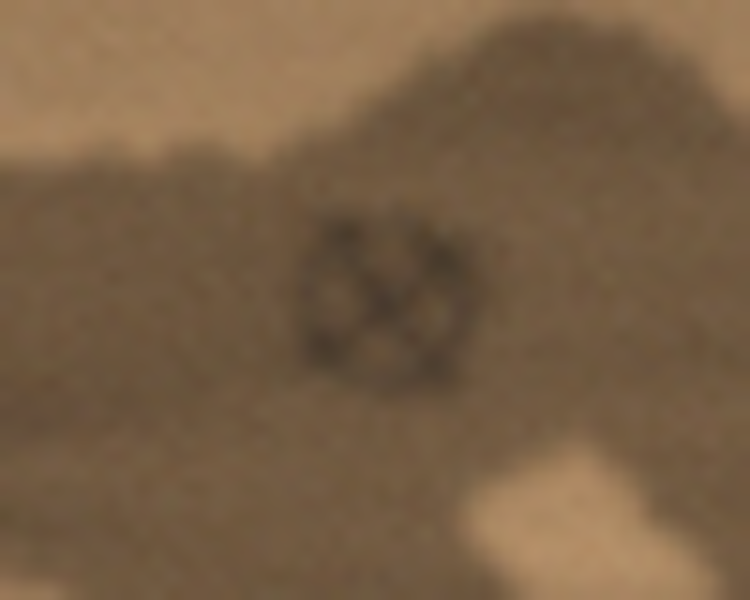

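Request:
play_rows(
  twist=[
    [0,0,0],
    [0,0,0],
    [0,0,0],
    [0,0,0],
    [0,0,0],
    [0,0,0],
  ],
  travel=[
    [-0.01,0.02,-0.3],
    [0,0,-0.3],
    [0,0,-0.2],
    [0,0,-0.2],
    [0,0,-0.2],
    [0,0,0],
  ],
  grip=[1,1,1,1,1,1],
)

```text
time_s: 7.2
ee_pos: [0.5144, 0.2835, 0.0395]
eef_rot: [-1.57, -0.002, 3.021]
force: [-0.5, -0.4, -0.5]
grip_width: 0.0438
```

Request:
play_rows(
  twist=[
    [0,0,0],
    [0,0,0],
    [0,0,0],
    [0,0,0],
    [0,0,0],
    [0,0,0],
  ],
  travel=[
    [0.02,-0.01,-0.15],
    [0,0,-0.15],
    [0,0,-0.1],
    [0,0,-0.06],
    [0,0,0],
    [0,0,0],
  ],
  grip=[1,1,1,1,1,1],
)

```text
time_s: 7.8
ee_pos: [0.5162, 0.2834, 0.0184]
eef_rot: [-1.571, 0.0, 3.021]
force: [-0.4, 0.9, -0.1]
grip_width: 0.0438
```

Request:
play_rows(
  twist=[
    [0,0,0],
    [0,0,0],
    [0,0,0],
    [0,0,0],
    [0,0,0],
    [0,0,0],
  ],
  travel=[
    [0,0,-0.04],
    [0,0,0],
    [0,0,0],
    [0,0,0],
    [0,0,0],
    [0,0,0],
  ],
  grip=[1,1,0,-0.3,-0.3,-0.3],
)

```text
time_s: 8.4
ee_pos: [0.5161, 0.2833, 0.0162]
eef_rot: [-1.571, 0.0, 3.021]
force: [-0.2, 0.2, -0.0]
grip_width: 0.0608
```

Request:
play_rows(
  twist=[
    [0,0,0],
    [0,0,0],
    [0,0,0],
    [0,0,0],
    [0,0,0],
    [0,0,0],
    [0,0,0],
    [0,0,-0.02],
    [0,0,-0.03],
    [0,0,-0.03],
    [0,0,-0.03],
    [0,0,-0.036],
  ],
  travel=[
    [0,0,0.2],
    [0,0,0.4],
    [0,0,0.8],
    [0,0,0.9],
    [0,-0.4,0.7],
    [0,-0.7,0.5],
    [0,-0.9,0.3],
    [0,-1,0],
    [0,-1,0],
    [0,-1,0],
    [0,-1,0],
    [0,-1,0],
  ],
  grip=[-0.3,-0.3,-0.3,-0.3,-0.3,-0.3,-0.3,-0.3,-0.3,-0.3,-0.3,-0.3],
)

```text
time_s: 9.6
ee_pos: [0.5157, -0.0686, 0.2073]
eef_rot: [-1.571, 0.001, 2.79]
force: [1.0, 0.9, -0.3]
grip_width: 0.0612
```

Request:
play_rows(
  twist=[
    [0,0,0],
    [0,0,0],
    [0,0,0],
    [0,0,0],
    [0,0,0],
    [0,0,0],
    [0,0,0],
  ],
  travel=[
    [0.05,-1,0],
    [0.06,-1,0],
    [0.06,-1,0],
    [0.06,-0.8,0],
    [0.03,-0.5,0],
    [0,-0.05,0],
    [0,0,0],
  ],
  grip=[-0.3,-0.3,-0.3,-0.3,-0.3,-0.3,-0.3],
)

```text
time_s: 10.3
ee_pos: [0.5289, -0.2839, 0.2065]
eef_rot: [-1.571, -0.0, 2.791]
force: [0.8, 0.6, -1.0]
grip_width: 0.0607
```

Run:
```python
from h import *
import pickle
P={};M={}
for n in("top","side"):
    P[n]=ctrl.camera(n); save(P[n],n+"2.png")
for n in P:
    M["c",n]=ctrl.trace("coaster_center",P[n]); M["k",n]=ctrl.boxes_of("mark_center",P[n])
    print(n,[(m["point"],m["confidence"],m["pixels"].sum()) for m in M["c",n]],M["k",n])
M["kt"]=ctrl.trace("mark_center",P["top"]); print([(m["point"],m["confidence"]) for m in M["kt"]])
pickle.dump((P,M),open("p2.pkl","wb"))
o=ctrl.get_obs();print(o["time_s"],o["ee_pos"],o["eef_rot"],o["qpos"],o["force"],o["grip_width"])
```

```text
top [([160.1, 194.0], 0.84, np.int64(616))] [{'point': [170.1, 194.3], 'confidence': 0.38}]
side [([230.2, 298.6], 0.64, np.int64(1428))] []
[([144.3, 218.4], 0.44), ([300.1, 92.7], 0.15)]
10.65 [ 0.52922502 -0.28325873  0.20644376] [-1.57075667e+00  2.62639899e-04  2.79241096e+00] [-5.52452623e-01  4.17577582e-01  1.37859872e+00  1.45534986e-05
  1.34515112e+00  1.36752214e+00] [-0.099706   -1.07683424  0.53679886] 0.06097928138151913
```

View pics/top2.png

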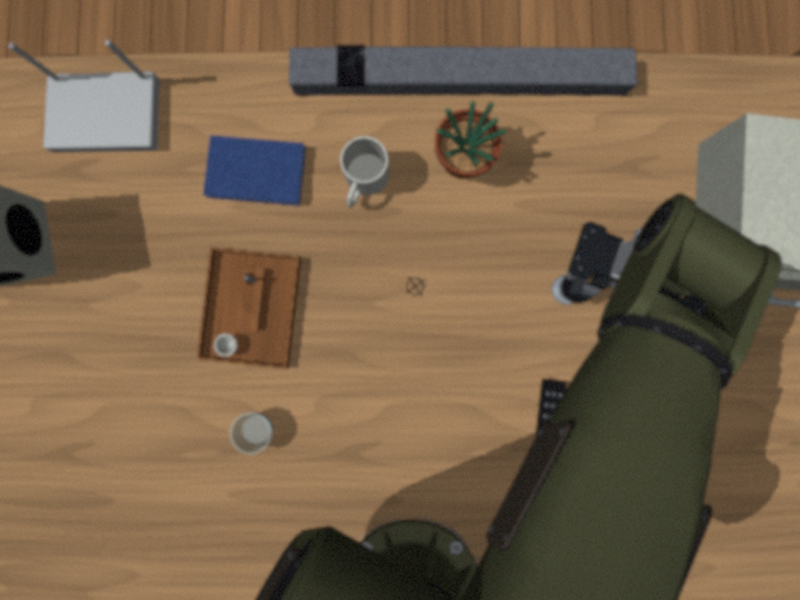

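View pics/side2.png

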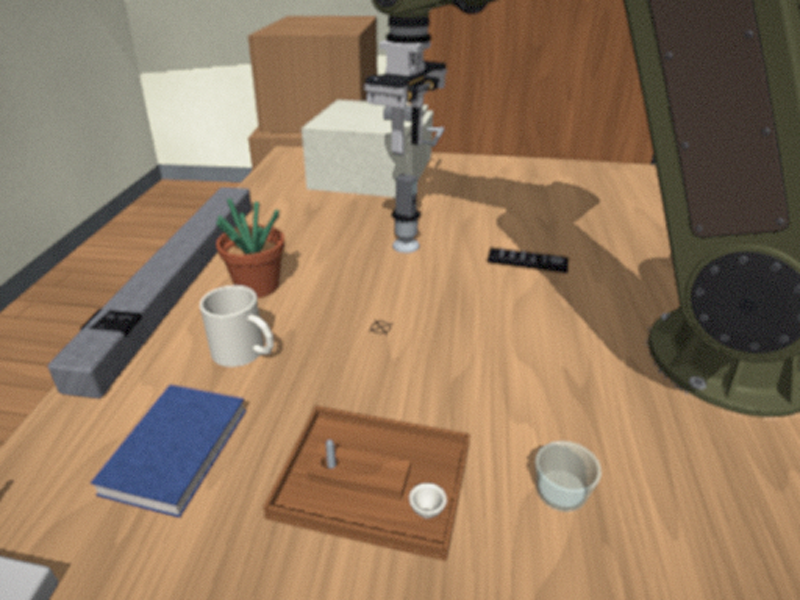

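Run:
```python
from h import *
import pickle
P,M=pickle.load(open("p2.pkl","rb"))
im=[]
from scipy.optimize import minimize
t=np.linspace(0,2*np.pi,60,endpoint=False)
def pts(x,y,w):
    r=np.c_[.015*np.cos(t),.015*np.sin(t)]; s=np.linspace(-.022,.022,25)
    X=np.vstack([r,np.c_[s,0*s],np.c_[0*s,s]]);X=np.c_[X,0*X[:,0]]
    return place(X,x,y,w)
def samp(p,X):
    g=p["img"].mean(2).astype(np.float32); u=proj(p,X).astype(np.float32)
    return cv2.remap(g,u[:,:1].copy(),u[:,1:].copy(),cv2.INTER_CUBIC).mean()/g[150:230,200:300].mean()
for ns in (["top"],["side"],["top","side"]):
    b=None
    for w in np.linspace(0,1.5,9):
        x0=np.array([.5369,-.0125,w])
        r=minimize(lambda v:sum(samp(P[n],pts(*v)) for n in ns),x0,method="Nelder-Mead",options=dict(initial_simplex=[x0,x0+[.004,0,0],x0+[0,.004,0],x0+[0,0,.15]]))
        if b is None or r.fun<b.fun:b=r
    print(ns,np.round(b.x,4),b.fun)
for n in P:
    p=P[n];u=proj(p,[[b.x[0],b.x[1],0]])[0];k=u.astype(int)
    a=cv2.resize(p["img"][k[1]-16:k[1]+16,k[0]-16:k[0]+16],(384,384),interpolation=cv2.INTER_CUBIC)
    c=((u-k+16+.5)*12-.5); cv2.circle(a,tuple(c.astype(int)),3,(255,0,0),-1)
    for q in proj(p,pts(*b.x)[:60]): cv2.circle(a,tuple(((q-k+16.5)*12-.5).astype(int)),1,(0,255,0),-1)
    im.append(a)
cv2.imwrite("pics/mk2.png",np.hstack(im)[:,:,::-1])
```

```text
['top'] [ 0.5376 -0.0114  0.6143] 0.8079986572265625
['side'] [ 0.5374 -0.0114  2.1831] 0.7495981454849243
['top', 'side'] [ 0.5374 -0.0114  0.6135] 1.557721495628357
```

View pics/mk2.png

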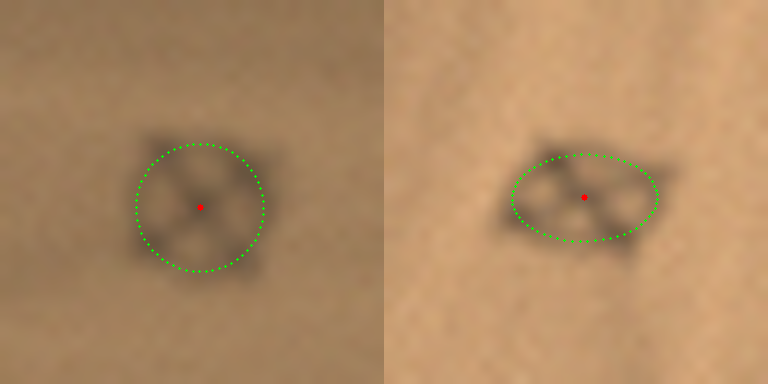

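Request:
play_rows(
  twist=[
    [0,0,0],
    [0,0,0],
    [0,0,0],
    [0,0,0],
    [0,0,0],
    [0,0,0],
  ],
  travel=[
    [0,-0.05,-0.5],
    [0,0,-0.6],
    [0,0,-0.5],
    [0,0,-0.3],
    [0,0,-0.2],
    [0,0,0],
  ],
  grip=[-0.3,-0.3,-0.3,-0.3,-0.3,-0.3],
)

```text
time_s: 11.25
ee_pos: [0.5289, -0.2862, 0.1005]
eef_rot: [-1.571, -0.001, 2.792]
force: [-0.3, 0.1, -0.1]
grip_width: 0.0612
```

Request:
play_rows(
  twist=[
    [0,0,0],
    [0,0,0],
    [0,0,0],
    [0,0,0],
    [0,0,0],
    [0,0,0],
    [0,0,0],
    [0,0,0],
    [0,0,0],
    [0,0,0],
  ],
  travel=[
    [0,0.01,0],
    [0,0,0],
    [0,0,0],
    [0,0,0],
    [0,0,0],
    [0,0,0],
    [0,0,0],
    [0,0,0],
    [0,0,0],
    [0,0,0],
  ],
  grip=[0.1,0.3,0.35,0.4,0.45,0.5,1,1,1,1],
  force=15,
)

```text
time_s: 12.25
ee_pos: [0.5292, -0.286, 0.1014]
eef_rot: [-1.571, 0.0, 2.792]
force: [-0.5, 1.6, 4.5]
grip_width: 0.0261
```

Request:
play_rows(
  twist=[
    [0,0,0],
    [0,0,0],
    [0,0,0],
  ],
  travel=[
    [0,0,0],
    [0,0,0],
    [0,0,0],
  ],
  grip=[1,1,1],
  force=30,
)

```text
time_s: 12.55
ee_pos: [0.5292, -0.286, 0.1014]
eef_rot: [-1.571, 0.0, 2.792]
force: [-1.5, 0.2, 5.4]
grip_width: 0.0259
```

Run:
```python
from h import *
p=ctrl.camera("side"); 
a=cv2.resize(p["img"][60:180,190:330],(700,600),interpolation=cv2.INTER_CUBIC);cv2.imwrite("pics/g1.png",a[:,:,::-1])
o=ctrl.get_obs();print(o["time_s"],o["ee_pos"],o["eef_rot"],o["force"],o["moment"],o["grip_width"])
```

```text
12.6 [ 0.5291541  -0.2859835   0.10139101] [-1.57075188e+00  3.33808666e-04  2.79153308e+00] [-0.69910422  0.90176408  4.9757517 ] [0.27007237 0.15577374 0.02418376] 0.025943022091269415
```

View pics/g1.png

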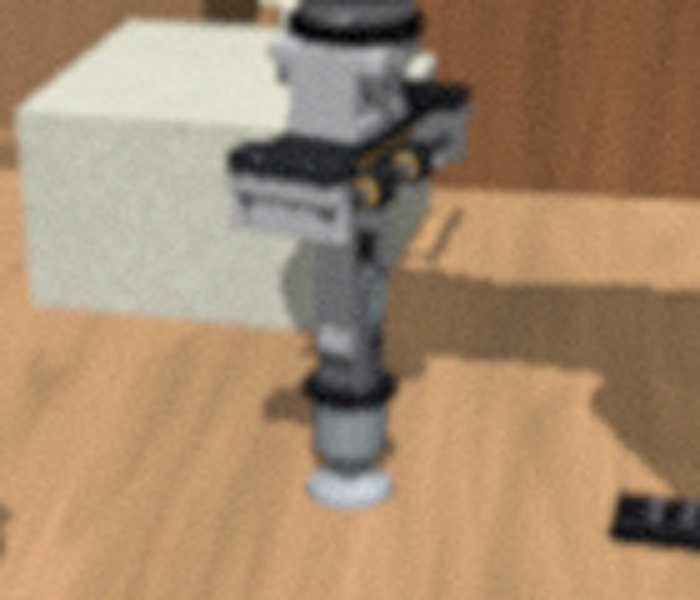

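Request:
play_rows(
  twist=[
    [0,0,0],
    [0,0,0],
    [0,0,0],
    [0,0,0],
    [0,0,0],
    [0,0,0],
    [0,0,0],
    [0,0,0],
  ],
  travel=[
    [0,0,0.06],
    [0,0,0.1],
    [0,0,0.2],
    [0,0,0.3],
    [0,0,0.4],
    [0,0,0.4],
    [0,0,0.1],
    [0,0,0],
  ],
  grip=[1,1,1,1,1,1,1,1],
)

```text
time_s: 13.4
ee_pos: [0.5293, -0.2861, 0.1803]
eef_rot: [-1.57, 0.002, 2.792]
force: [-0.5, -0.1, -1.9]
grip_width: 0.0257
```

Run:
```python
from h import *
p=ctrl.camera("side"); 
a=cv2.resize(p["img"][60:180,190:330],(700,600),interpolation=cv2.INTER_CUBIC);cv2.imwrite("pics/g2.png",a[:,:,::-1])
o=ctrl.get_obs();print(o["time_s"],o["ee_pos"],o["eef_rot"],o["force"],o["moment"],o["grip_width"])
```

```text
13.45 [ 0.52896634 -0.28588391  0.17910615] [-1.57078758e+00  6.15866030e-05  2.79153937e+00] [ 0.03420661 -0.06828002 -1.70698812] [ 0.07585801  0.01363995 -0.01268978] 0.02605922442305755
```

View pics/g2.png

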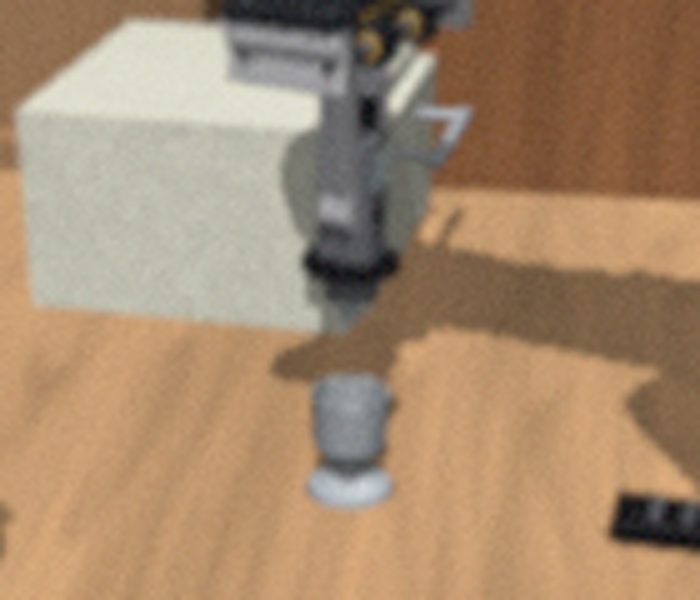

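Request:
play_rows(
  twist=[
    [0,0,0],
    [0,0,0],
    [0,0,0],
    [0,0,0],
    [0,0,0],
    [0,0,0],
    [0,0,0],
    [0,0,0],
    [0,0,0],
    [0,0,0],
    [0,0,0],
    [0,0,0],
  ],
  travel=[
    [0,0.3,0],
    [0.02,0.6,0],
    [0.03,0.8,0],
    [0.03,0.9,0],
    [0.03,0.9,0],
    [0.03,0.9,-0.2],
    [0.03,0.7,-0.4],
    [0,0.34,-0.4],
    [0,0.05,-0.4],
    [0,0,-0.2],
    [0,0,0],
    [0,0,0],
  ],
  grip=[1,1,1,1,1,1,1,1,1,1,1,1],
)

```text
time_s: 14.65
ee_pos: [0.5377, -0.0116, 0.0996]
eef_rot: [-1.571, 0.0, 2.791]
force: [0.9, 0.1, -1.8]
grip_width: 0.0257
```

```bash
cat > look.py <<'E'
from h import *
import sys,pickle
tag=sys.argv[1]
os_=[]
P={n:ctrl.camera(n) for n in("top","side")}
tr={n:ctrl.trace("meter_center",P[n]) for n in P}
ft=[ctrl.boxes_of("foot_tip",P["side"])]
o=ctrl.get_obs();print(o["time_s"],o["ee_pos"],o["eef_rot"],o["force"],o["moment"],o["grip_width"]);print(ft,[[(t["point"],t["confidence"],t["pixels"].sum()) for t in tr[n]] for n in tr])
pickle.dump((P,tr,o),open(tag+".pkl","wb"))
for n in P: save(P[n],n+tag+".png")
p=P["side"];k=proj(p,[[.5374,-.0114,.05]])[0].astype(int)
S=8;v=cv2.resize(p["img"][k[1]-37:k[1]+37,k[0]-37:k[0]+37],None,fx=S,fy=S,interpolation=cv2.INTER_CUBIC)
def dr(X,c):
    for u in proj(p,X): cv2.circle(v,tuple(((u-k+37.5)*S-.5).astype(int)),2,c,-1)
e=o["ee_pos"]; zf=e[2]-.0714 # tip if out
Y=o["eef_rot"][2]-np.pi
dr(place(cyl(.015,0,0),.5374,-.0114,0),(0,255,0)); dr([[.5374,-.0114,0]],(0,255,0))
dr(place(cyl(.029,zf+.036,zf+.042),e[0],e[1],0),(255,0,0)); dr(place(boxpts(.034,.026,zf+.042,zf+.116),e[0],e[1],Y),(255,255,0)); dr(place(cyl(.016,zf+.018,zf+.018),e[0],e[1],0),(0,0,255)); dr([[e[0],e[1],zf]],(255,0,0))
cv2.imwrite("pics/z"+tag+".png",v[:,:,::-1])
E
python3 look.py 3
```

```text
14.9 [ 0.53780795 -0.01169295  0.09981395] [-1.57108067e+00  9.79081163e-04  2.79107003e+00] [ 0.23911125 -0.0254185  -1.93707228] [ 0.09300585  0.00315901 -0.01019422] 0.025992524158532426
[[{'point': [231.6, 301.9], 'confidence': 0.28}]] [[([165.7, 197.3], 0.29, np.int64(3513)), ([159.0, 278.1], 0.16, np.int64(608))], [([244.6, 186.5], 0.94, np.int64(499))]]
```

View pics/z3.png

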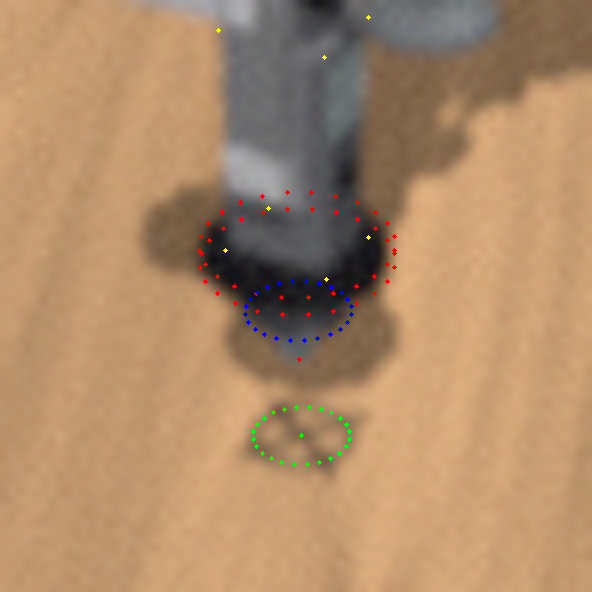

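View pics/top3.png

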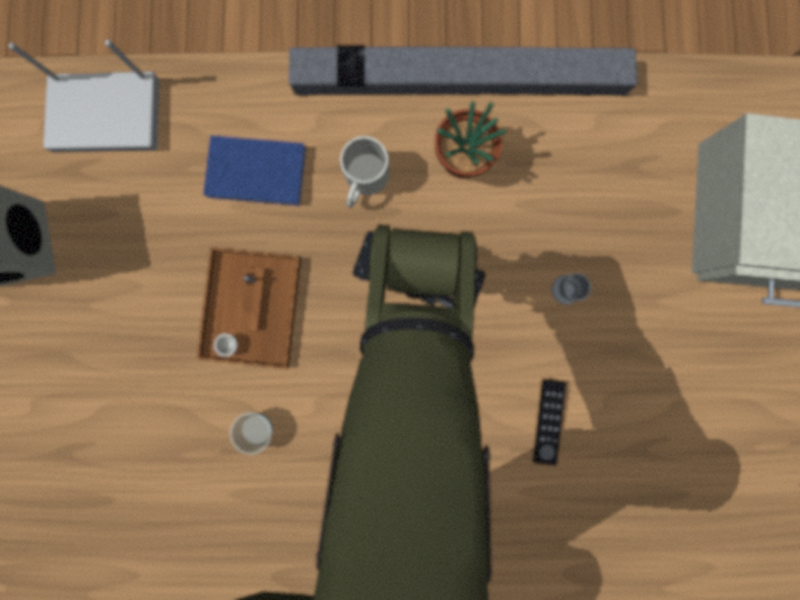

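Run:
```python
from h import *
import pickle
from scipy.spatial.transform import Rotation as Ro
P,tr,o=pickle.load(open("3.pkl","rb"));p=P["side"]
m=tr["side"][0]["pixels"]
S=8;k=proj(p,[[.5374,-.0114,.05]])[0].astype(int)
v=cv2.resize(p["img"][k[1]-37:k[1]+37,k[0]-37:k[0]+37],None,fx=S,fy=S,interpolation=cv2.INTER_CUBIC)
v=np.clip(v.astype(float)*2-20,0,255).astype(np.uint8)
c=cv2.findContours(m.astype(np.uint8),0,2)[0]
for q in c: cv2.polylines(v,[((q.reshape(-1,2)-k+37.5)*S).astype(np.int32)],True,(255,0,0),1)
cv2.imwrite("pics/e3.png",v[:,:,::-1])
```

```text
(no output)
```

View pics/e3.png

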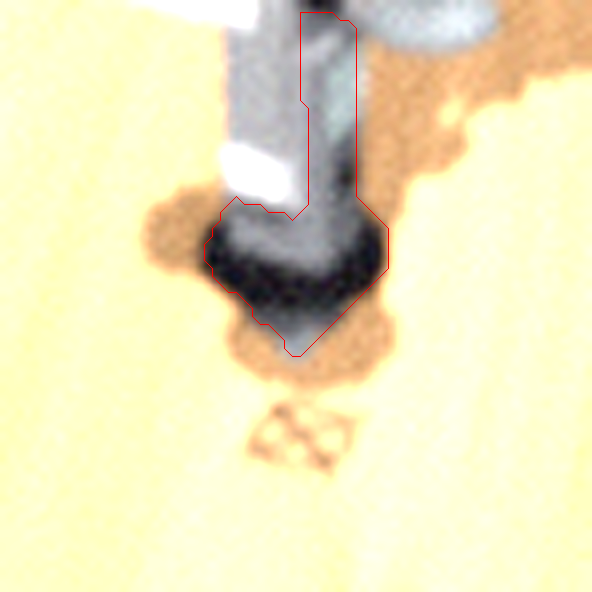

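```bash
cat > tilt.py <<'E'
from h import *
import pickle,sys
from scipy.spatial.transform import Rotation as Ro
P,tr,o=pickle.load(open(sys.argv[1]+".pkl","rb"));p=P["side"]
push=float(sys.argv[2]) if len(sys.argv)>2 else 0
e=o["ee_pos"];Y=o["eef_rot"][2]-np.pi
jaw=np.array([-np.sin(Y),np.cos(Y),0]);per=np.array([np.cos(Y),np.sin(Y),0])
parts=[cyl(.029,-.043,-.037),cyl(.016,-.061,-.043),np.vstack([cyl(.006,-.073+push,-.061),cyl(.003,-.079+push,-.078+push)]),place(boxpts(.034,.026,-.037,.037),0,0,Y)]
m=tr["side"][0]["pixels"].astype(np.float32)
r0=int(proj(p,[e+[0,0,.0076-.036]])[0][1])
mm=cv2.GaussianBlur(m,(0,0),.8)
def mod(v):
    R=Ro.from_rotvec(jaw*v[2]).as_matrix()
    c=e+[0,0,.0076]+per*v[0]+np.array([0,0,v[1]])
    return c,R
def cost(v):
    c,R=mod(v)
    r=cv2.GaussianBlur(render(p,[X@R.T+c for X in parts]).astype(np.float32),(0,0),.8)
    return ((r-mm)[r0:]**2).sum()
best=None
for t in(-.1,0,.1):
    x0=np.array([0,0,t])
    r=minimize(cost,x0,method="Nelder-Mead",options=dict(initial_simplex=[x0,x0+[.003,0,0],x0+[0,.003,0],x0+[0,0,.05]],xatol=1e-5,fatol=1e-3))
    print(np.round(r.x,4),r.fun)
    if best is None or r.fun<best.fun: best=r
print("untilted",cost([0,0,0]))
c,R=mod(best.x);print("foot",R@[0,0,-.079+push]+c, "center",c)
E
python3 tilt.py 3
```

```text
[-0.0018  0.0028 -0.0409] 1.1469124555587769
[-0.0001  0.0029 -0.0037] 0.9867041707038879
[0.0003 0.0024 0.0003] 0.9732171297073364
untilted 6.0216055
foot [ 0.53809984 -0.01179967  0.03082386] center [ 0.53812392 -0.01180847  0.10982386]
```

Request:
play_rows(
  twist=[
    [0,0,0],
    [0,0,0],
    [0,0,0],
    [0,0,0],
    [0,0,0],
  ],
  travel=[
    [-0.01,0,-0.2],
    [0,0.005,-0.15],
    [0,0,-0.1],
    [0,0,-0.04],
    [0,0,0],
  ],
  grip=[1,1,1,1,1],
)

```text
time_s: 15.4
ee_pos: [0.5369, -0.0112, 0.0743]
eef_rot: [-1.571, -0.001, 2.792]
force: [-0.5, 0.3, -2.4]
grip_width: 0.0263
```

```bash
python3 look.py 4; python3 tilt.py 4
```

```text
15.65 [ 0.5371922  -0.01120862  0.07493073] [-1.57092649e+00  4.14862591e-04  2.79151667e+00] [-0.26227121  0.1292501  -0.84293376] [0.0937625  0.00343923 0.0275692 ] 0.026001445341197315
[[]] [[([158.6, 192.5], 0.45, np.int64(642))], [([245.2, 194.0], 0.81, np.int64(495)), ([241.1, 314.8], 0.5, np.int64(7138))]]
[-0.0008  0.0011 -0.0279] 0.9747456312179565
[-0.0002  0.0014 -0.009 ] 0.99480140209198
[-0.0004  0.0013 -0.0158] 0.9062249064445496
untilted 2.9520097
foot [ 0.53800979 -0.01150713  0.00483771] center [ 0.53683851 -0.01107948  0.08382787]
```

View pics/z4.png

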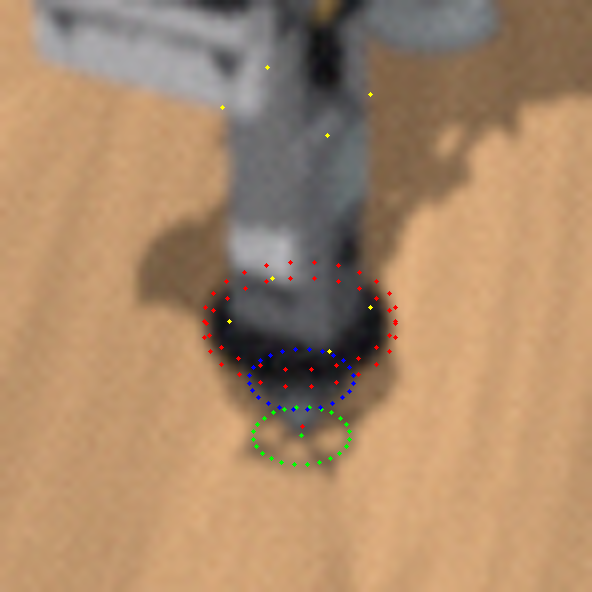

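Request:
play_rows(
  twist=[
    [0,0,0],
    [0,0,0],
    [0,0,0],
    [0,0,0],
  ],
  travel=[
    [0,0,-0.03],
    [0,0,-0.03],
    [0,0,0],
    [0,0,0],
  ],
  grip=[1,1,1,1],
)

```text
time_s: 16.05
ee_pos: [0.537, -0.0112, 0.0716]
eef_rot: [-1.571, -0.0, 2.792]
force: [0.2, -0.5, -2.3]
grip_width: 0.0255
```

Request:
play_rows(
  twist=[
    [0,0,0],
    [0,0,0],
    [0,0,0],
  ],
  travel=[
    [0,0,-0.02],
    [0,0,0],
    [0,0,0],
  ],
  grip=[1,1,1],
)

```text
time_s: 16.35
ee_pos: [0.5371, -0.0112, 0.0708]
eef_rot: [-1.571, 0.0, 2.792]
force: [-0.2, -0.2, -0.3]
grip_width: 0.0256
```

Request:
play_rows(
  twist=[
    [0,0,0],
    [0,0,0],
    [0,0,0],
  ],
  travel=[
    [0,0,-0.02],
    [0,0,0],
    [0,0,0],
  ],
  grip=[1,1,1],
)

```text
time_s: 16.65
ee_pos: [0.5371, -0.0112, 0.0697]
eef_rot: [-1.571, 0.0, 2.792]
force: [-0.1, -1.1, -0.8]
grip_width: 0.026
```

Request:
play_rows(
  twist=[
    [0,0,0],
    [0,0,0],
    [0,0,0],
  ],
  travel=[
    [0,0,-0.02],
    [0,0,0],
    [0,0,0],
  ],
  grip=[1,1,1],
)

```text
time_s: 16.95
ee_pos: [0.5371, -0.0112, 0.0687]
eef_rot: [-1.571, 0.0, 2.792]
force: [1.3, -0.3, 0.8]
grip_width: 0.0259
```

Request:
play_rows(
  twist=[
    [0,0,0],
    [0,0,0],
    [0,0,0],
    [0,0,0],
    [0,0,0],
  ],
  travel=[
    [0,0,-0.02],
    [0,0,-0.02],
    [0,0,-0.02],
    [0,0,0],
    [0,0,0],
  ],
  grip=[1,1,1,1,1],
)

```text
time_s: 17.45
ee_pos: [0.5371, -0.0112, 0.0657]
eef_rot: [-1.571, 0.0, 2.792]
force: [0.6, 0.5, 1.6]
grip_width: 0.026
```

```bash
cat > avg.py <<'E'
from h import *
F=[];Z=[]
for i in range(20):
    ctrl.camera("side"); o=ctrl.get_obs(); F.append(o["force"]);Z.append(o["ee_pos"])
print(np.mean(F,0),np.std(F,0),np.mean(Z,0),np.std(Z,0),o["time_s"],o["eef_rot"])
E
python3 avg.py; python3 look.py 5; python3 tilt.py 5 .006
```

```text
[ 3.58436994e-01 -7.71450890e-04  1.87215748e+00] [0.48608207 0.4266968  0.46601253] [ 0.53709315 -0.01119052  0.06572058] [1.58698876e-05 1.43106117e-05 2.25042667e-05] 18.45 [-1.57080226e+00  4.96833771e-05  2.79150615e+00]
18.7 [ 0.53707764 -0.0111884   0.06568519] [-1.57080826e+00  3.35197043e-05  2.79157902e+00] [0.11753271 0.42905749 1.08651445] [ 0.01591107 -0.09548666  0.01803558] 0.025835060637575034
[[{'point': [148.6, 209.5], 'confidence': 0.63}]] [[], [([245.3, 198.6], 0.59, np.int64(514))]]
[-0.0017  0.0005 -0.0525] 1.3039666414260864
[0.0009 0.0007 0.0163] 1.0497596263885498
[0.0026 0.0006 0.0518] 1.3693143129348755
untilted 1.478447
foot [ 0.53680644 -0.0110894   0.00096085] center [ 0.5379223  -0.01149674  0.07395118]
```

View pics/z5.png

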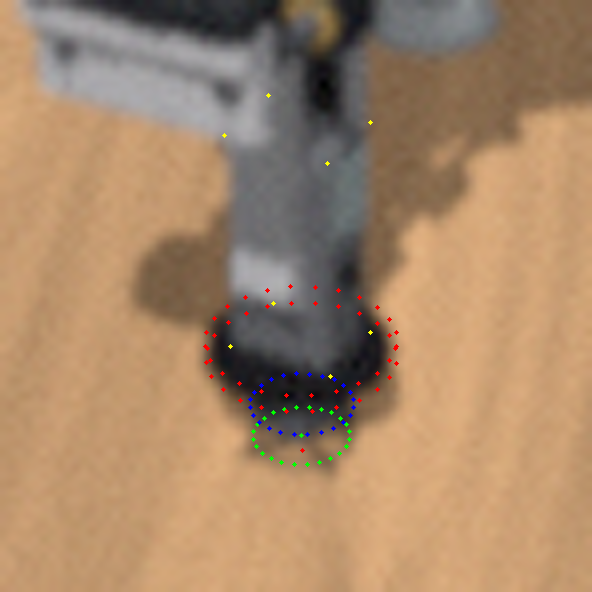

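View pics/side5.png

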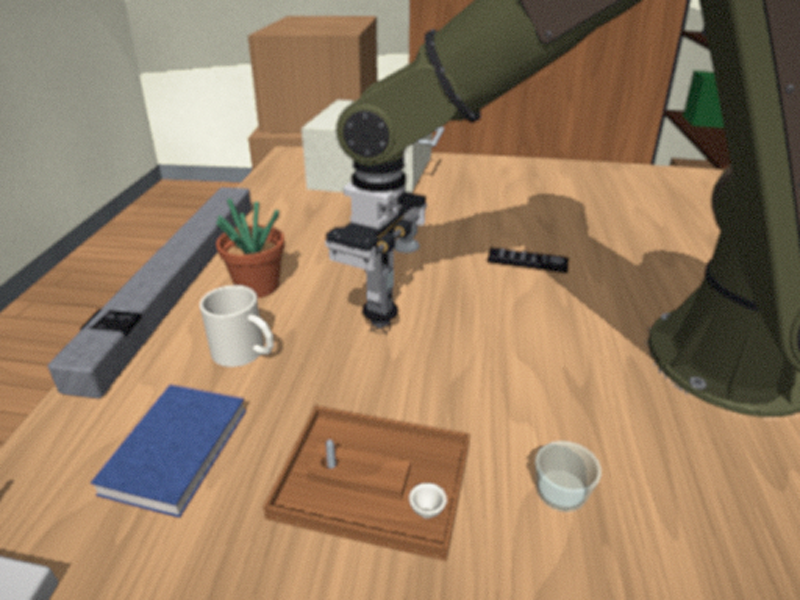

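The side view shows the meter standing on the mark at about (380,325). The coaster lies flat on the post at about (355,470), and the other things are where they were.

```bash
python3 -c "
from station import ctrl
print(ctrl.hand_in())"
```

```text
the job is handed in; nothing more can be done
None
```

The job is done and handed in at about 19 s of the 53 s allowed. The coaster hangs on the post, and the damp meter stands upright on the mark, still in the gripper.

- **Coaster:** The camera pictures show it lying flat on the tray's floor with the post through its hole, released.
- **Meter position:** I lifted the meter straight up out of the egg cup, which was still standing in the top view taken afterwards. The tool is at (0.5371, -0.0112) and the measured mark centre is at (0.5374, -0.0114), so they agree to within 1 mm.
- **Foot travel:** Two checks differ slightly. From the height, the foot is in by about 5.7 mm. From the averaged wrist force (about 3.6 N net), it is in by about 6.6 mm. Both are close to the 6 mm half-way point, and no force above about 5.5 N showed in my readings.
- **Uprightness:** The tool points straight down to within 0.001 rad. The tilt fitted from the picture was about 0.02 rad or less at its best fits. That fit was weak and could not rule out 0.05 rad, but it showed no clear lean.
- **Network reports:** The network found the mark poorly, so I fitted the ring and cross myself, and both cameras agreed to 0.2 mm. Its "foot tip" reports in the final pictures were wrong, and I ignored them.

The other things on the bench look unmoved in the pictures. In the last side view the egg cup was hidden behind the arm.

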